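# Let a tin out of the gravity dispenser

### The job

Two small gravity dispensers stand on the table, one holding a tin and the other a slim spice jar. With the fingertips, press down the paddle of the tin's dispenser so that its gate lifts, keep it down until the tin has rolled down to the end stop, then let the paddle come up so that the gate shuts again behind the tin. Touch neither the tin, the jar nor the gates, leave the jar's dispenser shut, and leave the apple, mug and teaspoon where they are.

Things in the scene. Friction and masses are not known exactly. Their poses are not given: they have to be found in the camera images.
- tin_rack: dispenser for the tin, fixed: chute with wooden side rails, 94 mm wide (lane 82), floor falling 0.17 rad towards -x (roughly to the robot). Origin on the table under the lane's middle line; x up the chute (level), y across, z up. End stop, 44 mm high, at x -143 mm; upper end at x 92 mm. Two posts at x 35, 113 mm tall, 106 mm over their outsides, carry the rocker's pivot (along y, z 103 mm)
- tin_rack_rocker (a joint): rocker angle, rad: 0 = gate shut, paddle up; 0.72 = paddle fully down on its stop, gate fully up. A spring returns it to 0; pressing the paddle's middle takes about 3 N at first and 9 N at the (hard) stop; midway the tin may carry part of it. The tin passes the gate from about 0.47 on. The paddle's middle has sunk 38 mm there, 56 mm at the stop, nearly straight down (within 8 mm horizontally)
- tin_rack_press (a point): middle of the paddle's top face on the tin's dispenser; paddle 44 mm along the chute, 48 mm wide, 7 mm thick, beyond the chute's upper end with nothing under it. At rest this point is 135 mm above the table (rack x 108) and the face slopes 0.36 rad, its end away from the gate being higher; fully down it is 78 mm above the table
- tin_rack_gate_edge (a point): gate plate of the tin's dispenser, steel, 74 mm wide, 4 mm thick, hanging across the lane at rack x -55 mm from the rocker's bar, which runs over the tin; moves with the rocker; this point is the middle of its lower edge (37 mm above the table when shut)
- tin_mid (a point): centre of the tin: a cylinder 57 mm in diameter and 72 mm long, lying across the chute of its dispenser, ready to roll; at the start it leans on the shut gate (x about -23 mm in the dispenser's frame), let out it lies against the end stop (x about -111 mm)
- tin: the tin; origin in the middle of one end, z along its axis
- jar_rack: dispenser for the spice jar, fixed to the table: same build and frame as the tin's, but its lane is 116 mm wide. It is to stay shut. Either dispenser may stand on the left
- jar_rack_rocker (a joint): angle of the rocker of the jar's dispenser, same meaning as the tin's; stays at 0
- jar_rack_gate_edge (a point): the gate plate of the jar's dispenser, 108 mm wide; this point is the middle of its lower edge
- jar_mid (a point): centre of the spice jar, 41 mm in diameter, 105 mm long, lying in its dispenser behind the gate (x about -31 mm in that dispenser's frame)
- jar: the spice jar; origin in the middle of its foot, z along its axis
- apple: an apple, about 76 mm, loose on the table at the left; origin at its underside
- mug: a mug, 94 mm tall, loose on the table at the right; origin at the middle of its underside
- teaspoon: a teaspoon, 130 mm long, loose on the table at the right; origin at its underside
Mind the look-alikes: they are no part of the job. Leave any red look-alike of the jar alone. Leave any turquoise look-alike of the tin alone.

How it is judged:
By the outcome, as a careful person would: the job done as asked, in the order asked, and still so for the second after the job is handed in, with the robot touching nothing.
It also fails if it takes over 30 s, if anything falls off the work surface, if the arm or the gripper's body presses on something with over 40 N, if the wrist force passes 120 N, or if a joint passes its speed limit or range.

### The arm

A 7-joint arm with a two-finger parallel gripper is mounted at the origin on a cart in front of the work surface, level with it; the furniture and walls round the work are solid. World frame = base frame: x ahead of the robot, y to its left, z up, the work surface at z = 0. Lengths are in m, angles in degrees, forces in N, time in s.
With the tool pointing down it reaches from about 0.425 to 1.025 m from the base axis. Payload 9.4 kg.
Tool frame: the origin (TCP) lies at the centre of the arm's flange, where the gripper is bolted on; the fingertips stand 173 mm ahead of it and the grasp point (between the pads) lies 155 mm ahead of it; z points along the fingers, y is the line along which they close (so a half turn about z gives the same grasp; the last joint's range is limited). The gripper opens to 85 mm and grips with 20 to 120 N. Pads are 22 mm wide; open, the fingers measure 114 mm over their backs; the gripper's body (76 mm by 85 mm) begins 54 mm behind the grasp point. The pads swing forward as they close: fully open they stand 13 mm farther back than shut.
Start: joints at [60.12, 34.337, -0.143, 91.639, 0.103, 54.024, -4.572], TCP at [0.312, -0.654, 0.405] pointing down, gripper open.
Joint ranges: [-147.43, 147.43], [-19.82, 112.94], [-74.19, 73.91], [6.32, 146.72], [-59.91, 239.91], [6.04, 106.73], [-150.56, 150.56]. Speed limits (degrees/s): [127.2, 127.2, 172.46, 172.46, 180, 180, 180].

### API

Orientations are given as a 3x3 rotation matrix whose columns are the frame's x, y, z axes.
In Python, from cell import r gives the robot as it stands. The module is installed in compiled form; this text tells all that it offers.
- The arm moves only by the tool step_arm, never from a script. Its argument "rows" is a list of rows, each an object with "dp": the shift along the tool's x, y, z in cm, a list of three; "delta_rot": the turn, a rotation vector about the tool's x, y, z in rad, a list of three; "jaw": the opening, from 0 (shut) to 1 (fully open). A call has exactly 10 rows; each row shifts and turns the commanded pose from where the row before left it, along the tool's axes as they then stand; what a row does not reach is not made up. A row lasts 1/10 s, in which the tool goes at most 50 mm and 8.59 degrees, less where a joint would pass 70% of its speed; a pose out of reach is approached as far as the arm can. A call with a gripper value outside its range is refused whole. The fingers move at their own pace and stop on an object; "grip_force" is the grip in N (left out, the last holds). Time passes only in rows, so rows that do not move let the fingers close, or fill a call up. It gives the time, the measured TCP pose, the force, the opening and the grip force at its end, in the units of the state.
- r.read_state(): the state, without advancing time (a new reading comes with each control period).
- r.get_image(name): name is "side" or "top" or "wrist"; returns the picture (400x640x3 uint8, blue, green, red); there is no depth.
- r.get_calibration(name): a dict with "fx", "fy", "cx", "cy" (pixels), "cam_to_world" (4x4, takes a point from camera to world coordinates). Camera axes: x right, y down, z forward; pixel columns grow to the right and rows downward; lengths in m; the calibration is good to about 2 mm. The wrist camera is an equidistant fisheye: a pixel r from the principal point sees the ray r / f radians off the axis. A picture is of the moment at which its call begins: read the wrist's pose just before it. get_calibration takes no time and is no camera call; for the wrist camera it gives the pose at the moment of the call.
- r.close_job(): hands the job in; it is judged then, once.
The state is a dict: "clock": time; "qpos": joint angles; "joint_velocities": joint speeds; "joint_torque": joint torques, N m; "ee_pos": TCP position; "eef_rot": TCP orientation; "ft_force": force on the tool from outside, world axes, zero at the start; "wrist_torque": the same for the moment, N m; "width": finger opening in m; "finger_force": force on a finger pad.
Only numpy, scipy, OpenCV 4.12 (cv2) and the standard library are available. Lean on these libraries where they do the work, as an engineer would, in place of code of your own. Each camera call takes 0.05 s, during which the arm holds its last target. There are 200 camera calls.

## Working session

There is one attempt and no reset: what is moved stays moved. The work goes in short steps, Python scripts to look and compute and a tool call to move; the robot and the scene stay as the last step left them, time stands still between calls to the robot, and variables do not carry over. Pictures are saved under pics/ and viewed, at most 10 in all, crops included, and the job is handed in when it is done.

Besides the shell and the picture viewer there is one more tool, called after "Call:" as name(argument=value, ...), one argument or row to a line, values as JSON. step_arm: Moves the arm, as the interface text tells. Its arguments: {"type":"object","properties":{"rows":{"type":"array"},"grip_force":{"type":"number"}},"required":["rows"]}

```bash
mkdir -p pics; python3 - <<'E'
from cell import r
import cv2,numpy as np
np.set_printoptions(precision=4,suppress=True)
for n in("side","top"):
    cv2.imwrite(f"pics/{n}0.png",r.get_image(n)); c=r.get_calibration(n); print(n,c["fx"],c["fy"],c["cx"],c["cy"]);print(np.array(c["cam_to_world"]))
s=r.read_state();print(s["clock"],s["ee_pos"],s["eef_rot"],s["ft_force"],s["width"])
E
```

```text
side 363.711135942721 363.711135942721 321.3206409150699 200.20721900989528
[[ 0.9971 -0.0523  0.0559  0.4232]
 [-0.0765 -0.6787  0.7304 -0.6542]
 [-0.0003 -0.7325 -0.6807  0.8036]
 [ 0.      0.      0.      1.    ]]
top 396.0804261134117 396.0804261134117 322.24093944747074 197.4935153074542
[[-0.0064 -0.9864  0.1641  0.2775]
 [-0.9998  0.0036 -0.0174  0.0886]
 [ 0.0166 -0.1642 -0.9863  1.2964]
 [ 0.      0.      0.      1.    ]]
0.1 [ 0.3119 -0.6543  0.4039] [[ 0.9027  0.4303 -0.0007]
 [ 0.4303 -0.9027  0.0012]
 [-0.0001 -0.0014 -1.    ]] [-0.437   0.3585  0.2373] 0.08549036134912884
```

View pics/side0.png

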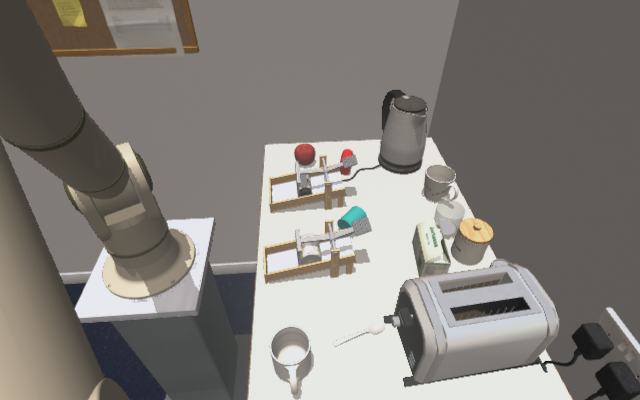

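View pics/top0.png

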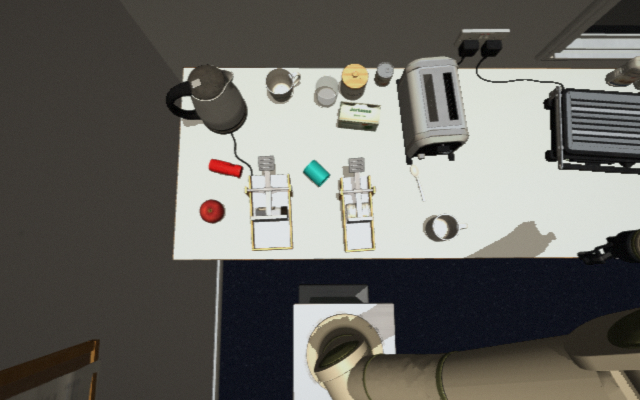

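The top view shows two dispensers, a wide one at about (270,210) and a narrow one at about (358,212). Their paddles are at (266,163) and (357,163). The turquoise look-alike is at (317,173) and the red one at (226,168). By width, the narrow one should be the tin's dispenser, so I'll confirm that in a crop and measure.

```bash
cat > h.py <<'E'
import numpy as np
from cell import r
np.set_printoptions(precision=4,suppress=True)
def ray(n,u,v):
    c=r.get_calibration(n);T=np.array(c["cam_to_world"])
    return T[:3,3],T[:3,:3]@np.array([(u-c["cx"])/c["fx"],(v-c["cy"])/c["fy"],1])
def onz(n,u,v,z):
    o,d=ray(n,u,v);return o+d*(z-o[2])/d[2]
def proj(n,p):
    c=r.get_calibration(n);T=np.linalg.inv(np.array(c["cam_to_world"]));q=T[:3,:3]@p+T[:3,3]
    return c["fx"]*q[0]/q[2]+c["cx"],c["fy"]*q[1]/q[2]+c["cy"]
E
python3 - <<'E'
import cv2,numpy as np
a=cv2.imread("pics/top0.png")[145:260,235:390];b=cv2.imread("pics/side0.png")[140:290,255:395]
a=cv2.resize(a,(620,460),interpolation=3)
cv2.imwrite("pics/ca.png",a)
cv2.imwrite("pics/cb.png",cv2.resize(b,(560,600),interpolation=3))
E
```

```text
(no output)
```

View pics/ca.png

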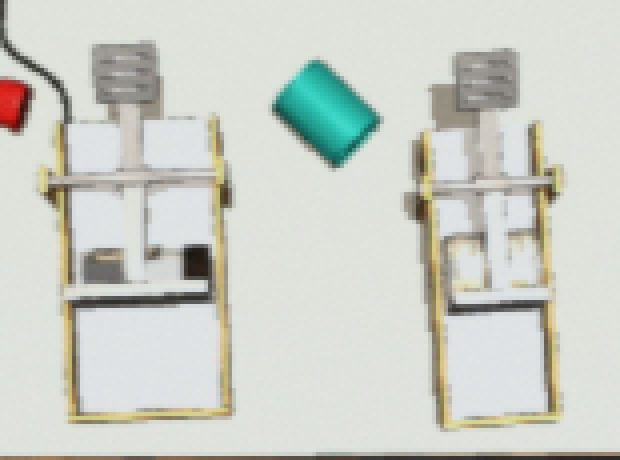

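View pics/cb.png

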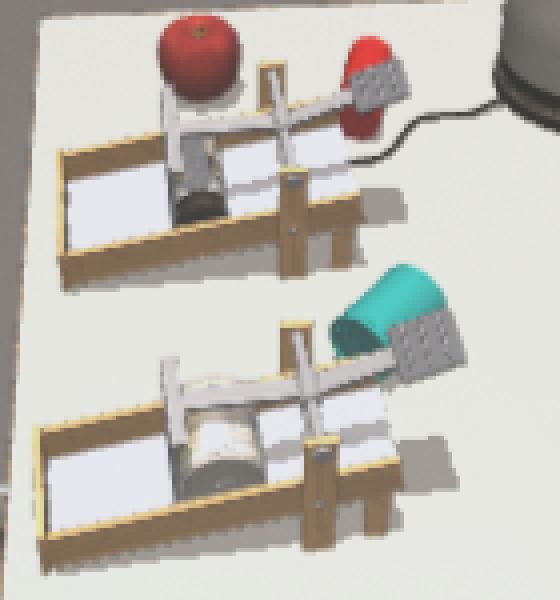

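The narrow rack on the right (crop about (495,270)) holds a thick pale tin, so it is the tin's dispenser. The wide left one holds a slim dark jar. Next I'll triangulate the paddle and the rack axis.

```bash
python3 - <<'E'
from h import *
t=lambda u,v:(235+u/4-.4,145+v/4-.4)
s=lambda u,v:(255+u/4-.4,140+v/4-.4)
def tri(a,b):
    o1,d1=ray("top",*a);o2,d2=ray("side",*b)
    k=np.linalg.lstsq(np.c_[d1,-d2],o2-o1,rcond=None)[0];p=o1+d1*k[0];q=o2+d2*k[1];return (p+q)/2,np.linalg.norm(p-q)
print("paddle",*tri(t(486.5,80),s(428,344)),"at z.135",onz("top",*t(486.5,80),.135),onz("side",*s(428,344),.135))
pl=onz("top",*t(427,183),.113);pr=onz("top",*t(557,180),.113);print("posts",pl,pr,np.linalg.norm(pl-pr))
el=onz("top",*t(443,425),.044);er=onz("top",*t(560,418),.044);print("stop",el,er,np.linalg.norm(el-er))
m=(el+er)/2
g=onz("top",*t(499,295),.1);print("gate bar",g)
pm=(pl+pr)/2
for b in(onz("top",*t(486.5,80),.135),pm):
    d=b-m;print("yaw",np.degrees(np.arctan2(d[1],d[0])),np.linalg.norm(d[:2]))
S=r.read_state();print(S["ee_pos"])
E
```

```text
paddle [ 0.5721 -0.0355  0.1323] 0.000647018158921377 at z.135 [ 0.5711 -0.0352  0.135 ] [ 0.5718 -0.0379  0.135 ]
posts [0.4962 0.0094 0.113 ] [ 0.4982 -0.0897  0.113 ] 0.09914653041630965
stop [ 0.3159 -0.005   0.044 ] [ 0.3208 -0.0972  0.044 ] 0.09230191843270222
gate bar [ 0.4119 -0.045   0.1   ]
yaw 3.596413733180395 0.2532357074995093
yaw 3.497945339959066 0.17923705944616453
[ 0.3119 -0.6543  0.4039]
```

The paddle's middle is at about (0.572, -0.036, 0.134). The heights and lengths agree with the given sizes (stop to paddle 0.253 against 0.251), and the yaw is 3.5°. I'll travel there above everything with the fingers shut.

Call:
step_arm(
  rows=[
    {"dp":[1.5,-1.3,-0.5],"delta_rot":[0,0,0],"jaw":0},
    {"dp":[3,-2.7,-0.5],"delta_rot":[0,0,0],"jaw":0},
    {"dp":[3,-2.7,-0.5],"delta_rot":[0,0,0],"jaw":0},
    {"dp":[3,-2.7,-0.5],"delta_rot":[0,0,0],"jaw":0},
    {"dp":[3,-2.7,-0.5],"delta_rot":[0,0,0],"jaw":0},
    {"dp":[3,-2.7,-0.5],"delta_rot":[0,0,0],"jaw":0},
    {"dp":[3,-2.7,0],"delta_rot":[0,0,0],"jaw":0},
    {"dp":[3,-2.7,0],"delta_rot":[0,0,0],"jaw":0},
    {"dp":[3,-2.7,0],"delta_rot":[0,0,0],"jaw":0},
    {"dp":[3,-2.7,0],"delta_rot":[0,0,0],"jaw":0},
  ],
)

```text
clock: 1.1
ee_pos: [0.4593, -0.2982, 0.4349]
eef_rot: [[0.902, 0.431, 0.0], [0.431, -0.902, 0.0], [0.0, -0.0, -1.0]]
ft_force: [-0.1, -0.3, 0.1]
width: -0.0002
finger_force: 0.0
```

Call:
step_arm(
  rows=[
    {"dp":[3,-2.7,0],"delta_rot":[0,0,0],"jaw":0},
    {"dp":[3,-2.7,0],"delta_rot":[0,0,0],"jaw":0},
    {"dp":[3,-2.7,0],"delta_rot":[0,0,0],"jaw":0},
    {"dp":[3,-2.6,0],"delta_rot":[0,0,0],"jaw":0},
    {"dp":[3,-2.6,0],"delta_rot":[0,0,0],"jaw":0},
    {"dp":[3,-2.6,0],"delta_rot":[0,0,0],"jaw":0},
    {"dp":[2,-1.5,0],"delta_rot":[0,0,0.128],"jaw":0},
    {"dp":[0,0,0],"delta_rot":[0,0,0.128],"jaw":0},
    {"dp":[0,0,0],"delta_rot":[0,0,0.128],"jaw":0},
    {"dp":[0,0,0],"delta_rot":[0,0,0],"jaw":0},
  ],
)

```text
clock: 2.1
ee_pos: [0.5643, -0.0564, 0.4347]
eef_rot: [[0.998, 0.06, -0.0], [0.06, -0.998, 0.0], [-0.0, -0.0, -1.0]]
ft_force: [0.9, 0.2, 0.3]
width: -0.0
finger_force: 0.0
```

Call:
step_arm(
  rows=[
    {"dp":[0.5,-1.0,0],"delta_rot":[0,0,0],"jaw":0},
    {"dp":[0.4,-1.0,1],"delta_rot":[0,0,0],"jaw":0},
    {"dp":[0,0,2],"delta_rot":[0,0,0],"jaw":0},
    {"dp":[0,0,2],"delta_rot":[0,0,0],"jaw":0},
    {"dp":[0,0,2],"delta_rot":[0,0,0],"jaw":0},
    {"dp":[0,0,1.5],"delta_rot":[0,0,0],"jaw":0},
    {"dp":[0,0,1],"delta_rot":[0,0,0],"jaw":0},
    {"dp":[0,0,0],"delta_rot":[0,0,0],"jaw":0},
    {"dp":[0,0,0],"delta_rot":[0,0,0],"jaw":0},
    {"dp":[0,0,0],"delta_rot":[0,0,0],"jaw":0},
  ],
)

```text
clock: 3.1
ee_pos: [0.5728, -0.037, 0.3403]
eef_rot: [[0.998, 0.061, 0.001], [0.061, -0.998, 0.0], [0.001, -0.0, -1.0]]
ft_force: [-0.3, 0.5, 0.5]
width: 0.0
finger_force: 0.0
```

```bash
python3 - <<'E'
from h import *
import cv2
S=r.read_state();print(S["ee_pos"],S["ft_force"])
c=r.get_calibration("wrist");print(c["fx"],c["cx"],c["cy"]);T=np.linalg.inv(np.array(c["cam_to_world"]))
w=r.get_image("wrist");s=r.get_image("side")
def fp(p):
    q=T[:3,:3]@p+T[:3,3];a=np.arctan2(np.hypot(q[0],q[1]),q[2]);n=np.hypot(q[0],q[1]);return c["cx"]+c["fx"]*a*q[0]/n,c["cy"]+c["fy"]*a*q[1]/n
print("paddle wrist",fp(np.array([.572,-.036,.134])),"tip",fp(np.array(S["ee_pos"])-[0,0,.173]),"tip side",proj("side",np.array(S["ee_pos"])-[0,0,.173]))
big=np.hstack([cv2.resize(w,(480,300)),cv2.resize(s[150:300,280:440],(320,300))])
cv2.imwrite("pics/w1.png",big)
E
```

```text
[ 0.5728 -0.037   0.3403] [-0.2825  0.4916  0.5421]
309.70691628693146 320.82367308110906 202.49267937789995
paddle wrist (np.float64(319.3078024128885), np.float64(238.4743155451241)) tip (np.float64(320.94897826414336), np.float64(263.14929995381306)) tip side (np.float64(362.91977236258265), np.float64(216.2593913940252))
```

View pics/w1.png

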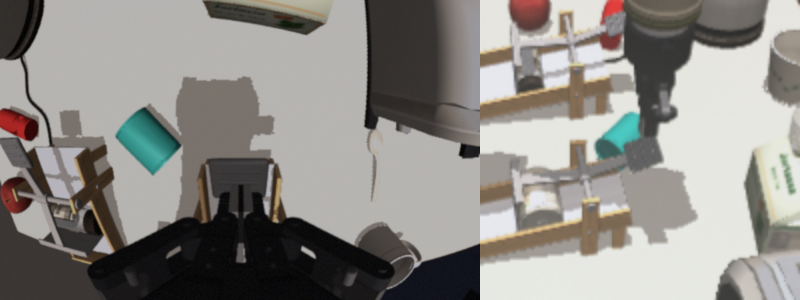

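The shut fingertips stand about 3 cm above the paddle and are centred across it (paddle about x 241 in the wrist panel). Pressing down now.

Call:
step_arm(
  rows=[
    {"dp":[0,0,1],"delta_rot":[0,0,0],"jaw":0},
    {"dp":[0,0,1],"delta_rot":[0,0,0],"jaw":0},
    {"dp":[0,0,0.8],"delta_rot":[0,0,0],"jaw":0},
    {"dp":[0,0,0.8],"delta_rot":[0,0,0],"jaw":0},
    {"dp":[0,0,0.8],"delta_rot":[0,0,0],"jaw":0},
    {"dp":[0,0,0.8],"delta_rot":[0,0,0],"jaw":0},
    {"dp":[0,0,0.8],"delta_rot":[0,0,0],"jaw":0},
    {"dp":[0,0,0.8],"delta_rot":[0,0,0],"jaw":0},
    {"dp":[0,0,0.7],"delta_rot":[0,0,0],"jaw":0},
    {"dp":[0,0,0],"delta_rot":[0,0,0],"jaw":0},
  ],
)

```text
clock: 4.2
ee_pos: [0.5734, -0.037, 0.2641]
eef_rot: [[0.998, 0.061, 0.002], [0.061, -0.998, 0.0], [0.002, 0.0, -1.0]]
ft_force: [2.2, 0.7, 8.4]
width: 0.0001
finger_force: 4.2
```

Call:
step_arm(
  rows=[
    {"dp":[0,0,0.2],"delta_rot":[0,0,0],"jaw":0},
    {"dp":[0,0,0.2],"delta_rot":[0,0,0],"jaw":0},
    {"dp":[0,0,0],"delta_rot":[0,0,0],"jaw":0},
    {"dp":[0,0,0],"delta_rot":[0,0,0],"jaw":0},
    {"dp":[0,0,0],"delta_rot":[0,0,0],"jaw":0},
    {"dp":[0,0,0],"delta_rot":[0,0,0],"jaw":0},
    {"dp":[0,0,0],"delta_rot":[0,0,0],"jaw":0},
    {"dp":[0,0,0],"delta_rot":[0,0,0],"jaw":0},
    {"dp":[0,0,0],"delta_rot":[0,0,0],"jaw":0},
    {"dp":[0,0,0],"delta_rot":[0,0,0],"jaw":0},
  ],
)

```text
clock: 5.2
ee_pos: [0.5729, -0.0371, 0.2609]
eef_rot: [[0.998, 0.061, 0.001], [0.061, -0.998, 0.0], [0.001, 0.0, -1.0]]
ft_force: [1.0, -0.1, 8.5]
width: -0.0001
finger_force: 4.4
```

```bash
python3 - <<'E'
from h import *
import cv2
s=r.get_image("side")
cv2.imwrite("pics/s2.png",cv2.resize(s[190:300,250:400],(600,440),interpolation=3))
E
```

```text
(no output)
```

View pics/s2.png

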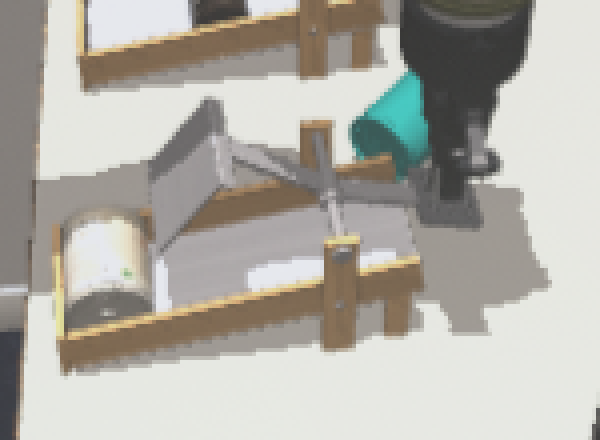

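The tin, at crop (105,265), lies against the end stop, and the gate at (190,180) is up and clear of it. I'll let the paddle up smoothly and clear it.

Call:
step_arm(
  rows=[
    {"dp":[0,0,-0.4],"delta_rot":[0,0,0],"jaw":0},
    {"dp":[0,0,-0.8],"delta_rot":[0,0,0],"jaw":0},
    {"dp":[0,0,-0.8],"delta_rot":[0,0,0],"jaw":0},
    {"dp":[0,0,-0.8],"delta_rot":[0,0,0],"jaw":0},
    {"dp":[0,0,-0.8],"delta_rot":[0,0,0],"jaw":0},
    {"dp":[0,0,-0.8],"delta_rot":[0,0,0],"jaw":0},
    {"dp":[0,0,-0.8],"delta_rot":[0,0,0],"jaw":0},
    {"dp":[0,0,-0.8],"delta_rot":[0,0,0],"jaw":0},
    {"dp":[0,0,-1],"delta_rot":[0,0,0],"jaw":0},
    {"dp":[0,0,-1],"delta_rot":[0,0,0],"jaw":0},
  ],
)

```text
clock: 6.25
ee_pos: [0.5727, -0.037, 0.3414]
eef_rot: [[0.998, 0.061, 0.0], [0.061, -0.998, 0.0], [0.0, 0.0, -1.0]]
ft_force: [0.1, -0.3, -0.3]
width: -0.0002
finger_force: 0.0
```

Call:
step_arm(
  rows=[
    {"dp":[0,0,-1.5],"delta_rot":[0,0,0],"jaw":0},
    {"dp":[0,0,-2],"delta_rot":[0,0,0],"jaw":0},
    {"dp":[0,0,-2],"delta_rot":[0,0,0],"jaw":0},
    {"dp":[0,0,-1],"delta_rot":[0,0,0],"jaw":0},
    {"dp":[0,0,0],"delta_rot":[0,0,0],"jaw":0},
    {"dp":[0,0,0],"delta_rot":[0,0,0],"jaw":0},
    {"dp":[0,0,0],"delta_rot":[0,0,0],"jaw":0},
    {"dp":[0,0,0],"delta_rot":[0,0,0],"jaw":0},
    {"dp":[0,0,0],"delta_rot":[0,0,0],"jaw":0},
    {"dp":[0,0,0],"delta_rot":[0,0,0],"jaw":0},
  ],
)

```text
clock: 7.25
ee_pos: [0.5725, -0.0371, 0.4053]
eef_rot: [[0.998, 0.061, -0.001], [0.061, -0.998, -0.0], [-0.001, -0.0, -1.0]]
ft_force: [0.0, 0.3, 0.4]
width: 0.0001
finger_force: 0.0
```

```bash
python3 - <<'E'
from h import *
import cv2
s=r.get_image("side")
cv2.imwrite("pics/s3.png",cv2.resize(s[140:300,250:400],(560,597),interpolation=3))
E
```

```text
(no output)
```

View pics/s3.png

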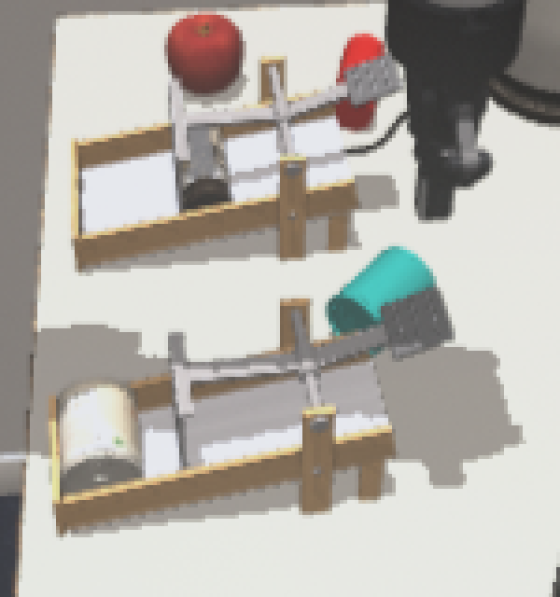

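The tin is at the stop (100,430), the gate is shut behind it (180,410), the jar's dispenser is untouched, and the fingers are clear of everything.

```bash
python3 -c "
from cell import r
print(r.close_job())"
```

```text
the job is handed in; nothing more can be done
None
```

The tin has rolled down to its end stop and the gate is shut behind it; the jar's dispenser stayed shut, nothing else was touched, and the job was handed in at about 7 s.

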